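# Hang the nut-driver holder on the twin-pin rack

### The job

Lift the nut-driver holder (the flat plate with an upright square socket in its middle and a hole near each end) straight up from between the two clip trays it is interlocked with, and hang it on the sloped rack with both holes over the two pins, socket outward and plate lying flat against the panel; then let go. Leave the two clip trays where they are and do not disturb the stacked bins, the funnel, the nut driver or the ice scraper.

Things in the scene. Friction and masses are not known exactly. Their poses are not given: they have to be found in the camera images.
- holder_center (a point): nut-driver holder, grey plastic, about 0.14 kg, loose: plate 60 (x) by 160 (y) by 8 mm with an upright square tube (socket) in the middle, 36 by 36 mm outside, 26 inside, walls facing x and y, 60 mm tall above the plate. Point: on the socket's axis, 34 mm above the plate's underside; z points out of the socket's mouth. Starts level, underside 3 mm above the ledge. A half turn about z makes no difference
- holder_hole (a point): underside of one of the holder's two round 12 mm through holes, at x = 0, y = +65 mm from its middle; the other is at y = -65 mm. Also on the plate: a T-shaped tab at the middle of each long edge (out to x = +44 and -44 mm, head 30 mm wide, 8 mm thick), which sits in a pocket of the neighbouring clip tray, so that the holder comes out only along its z
- panel: sloping panel of the fixed rack: plywood board 150 mm (x, up the slope) by 220 mm (y, level), sloping 35 degrees, low edge towards the robot (rack yaw within 20 degrees). Origin on its front surface midway between the two pins, 95 mm above the ledge; z is the outward normal. Fully home, the holder's centre point lies 34 mm along z from this origin, its y along the panel's y, either way round
- pin_tip (a point): tip of one of the two bare steel pins, which stand out of the panel along its z at x = 0, y = +65 mm (this one) and y = -65 mm; each is 8 mm in diameter and 20 mm long, the last 6 mm tapering to a 3 mm tip
- liner: shallow clear tray (a spare bin lid upside down), fixed: 176 by 176 mm, rim 12 mm tall, floor 3 mm; the holder and the two clip trays lie on it in a row along its x, the holder in the middle. Origin at the centre of its underside on the ledge
- tray_a_center (a point): grey clip tray, on the +x side of the holder in the row: 48 mm across the row, 160 mm long, 22 mm tall, one piece with its black wiper clips. Point at its middle, 11 mm above its underside; +x points away from the holder. Towards the holder it has an 8 mm thick flange with a pocket around the holder's tab (2 mm play); its box starts 46 mm from the holder's middle. Loose, 0.25 kg; stays
- tray_b_center (a point): grey clip tray, on the -x side of the holder in the row: 48 mm across the row, 160 mm long, 22 mm tall, one piece with its black wiper clips. Point at its middle, 11 mm above its underside; +x points away from the holder. Towards the holder it has an 8 mm thick flange with a pocket around the holder's tab (2 mm play); its box starts 46 mm from the holder's middle. Loose, 0.25 kg; stays
- bins: two clear bins with clip-on lids, stacked and clipped into one, 158 by 208 mm, 174 mm tall, 1.2 kg, loose bystander. Origin at the centre of the underside
- funnel: grey plastic funnel standing mouth down, 110 mm wide, 125 mm tall, loose bystander. Origin at the centre of the underside
- driver: steel nut driver with a black handle, lying along its x, from -60 mm to +135 mm, 30 mm tall, loose bystander. Origin under the handle, on the ledge
- scraper: rigid ice scraper lying flat along its x, from -130 to +103 mm, blade 100 mm wide at +x, 18 mm tall, loose bystander. Origin on the ledge
There are look-alikes about, which are no part of the job. Several things have the shape of the liner; the one meant has the colours described above. What is shaped like the part that bears holder_center but green is not meant.

How it is judged:
By the outcome, as a careful person would: the job done as asked, in the order asked, and still so for the second after the job is handed in, with the robot touching nothing.
It also fails if it takes over 51 s, if anything falls off the work surface, if the arm or the gripper's body presses on something with over 40 N, if the wrist force passes 120 N, or if a joint passes its speed limit or range.

### The arm

A 6-joint arm with a two-finger parallel gripper is mounted at the origin on the work surface. World frame = base frame: x ahead of the robot, y to its left, z up, the work surface at z = 0. Lengths are in m, angles in rad, forces in N, time in s.
With the tool pointing down it reaches from about 0.275 to 0.75 m from the base axis. Payload 10.2 kg.
Tool frame: the origin (TCP) lies midway between the tips of the shut fingers; the grasp point (between the pads) lies 19 mm behind it (env.hold_point_z is the distance from the TCP to the grasp point, in m); x points along the fingers, z is the direction in which the jaws open and shut, and the axes are right-handed (so a half turn about x gives the same grasp; the last joint's range is limited). The gripper opens to 85 mm and grips with 20 to 120 N. Pads are 22 mm wide; open, the fingers measure 114 mm over their backs; the gripper's body (76 mm by 85 mm) begins 54 mm behind the grasp point. The pads swing forward as they close: fully open they stand 13 mm farther back than shut.
Start: joints at [1.079, 0.313, 1.498, -0, 1.331, -0.223], TCP at [0.139, 0.506, 0.2] pointing down, gripper open.
Joint ranges: [-2.94, 2.94], [-0.97, 2.17], [0.19, 2.56], [-1.23, 4.37], [0.02, 3.11], [-2.88, 2.88]. Speed limits (rad/s): [2.39, 2.39, 3.01, 3.14, 3.14, 3.14].

### API

Orientations are given as a unit quaternion [x, y, z, w].
In Python, from bench import env, kinematics, monitor, eyes, job gives the robot as it stands. The module is installed in compiled form; this text tells all that it offers. Calls block until the motion is done:
- env.reach(position, orientation): joint-space move of the TCP to a pose.
- env.movel(position, velocity=0.15, frame=None, guard=None): straight line of the TCP; frame=None keeps the orientation; velocity is the mean speed in m/s. With guard (N) it stops when the force on the tool has changed by that much, and returns True; else False.
- env.set_joints(angles): joint-space move.
- env.release() and env.close_gripper(effort=None): open the fingers fully, or close them until they stop; effort is the grip in N (None keeps the last).
- env.hold(seconds).
- kinematics.ik(position, orientation): joint angles nearest the present ones, or None.
- monitor.sense(): the state.
- eyes.grab_frame(name): name is "scene" or "top"; returns a dict with "frame" (480x640x3 uint8, red, green, blue), "mtx" (3x3 intrinsics, pixels), "view" (4x4, takes a point from world to camera coordinates). Camera axes: x right, y down, z forward; pixel columns grow to the right and rows downward; lengths in m; the calibration is good to about 2 mm. A picture is of the moment at which its call begins. There is no depth.
A pose or a line that the arm cannot do raises env.MotionError and nothing moves.
- job.hand_in(): hands the job in, once; it reports no verdict.
The state is a dict: "clock": time; "joints": joint angles; "qvel": joint speeds; "joint_efforts": joint torques, N m; "position": TCP position; "ee_rot": TCP orientation; "contact_force": force on the tool from outside, world axes, zero at the start; "ft_torque": the same for the moment, N m; "finger_gap": opening from 0.0 (shut) to 1.0 (fully open).
Only numpy, scipy, OpenCV 4.12 (cv2) and the standard library are available. Lean on these libraries where they do the work, as an engineer would, in place of code of your own. Each camera call takes 0.05 s, during which the arm holds its last target. There are 200 camera calls.

## Working session

There is one attempt and no reset: what is moved stays moved. The work goes in short steps, each a Python script; the robot and the scene stay as the last script left them, time stands still between calls to the robot, and variables do not carry over. Pictures are saved under pics/ and viewed, about 8 in all and at most 12, crops included, and the job is handed in when it is done.

```bash
mkdir -p pics; python3 - <<'E'
from bench import env,kinematics,monitor,eyes,job
import cv2,numpy as np
for n in("scene","top"):
    f=eyes.grab_frame(n); cv2.imwrite(f"pics/{n}0.png",f["frame"][:,:,::-1]); print(n,f["mtx"].tolist(),np.round(f["view"],4).tolist())
    np.savez(f"{n}0.npz",**f)
print(monitor.sense())
E
```

```text
scene [[511.6073031695624, 0.0, 319.173733818701], [0.0, 511.6073031695624, 235.81374652795097], [0.0, 0.0, 1.0]] [[-0.3029, 0.9527, 0.0245, 0.1533], [0.5032, 0.1817, -0.8449, -0.191], [-0.8094, -0.2436, -0.5344, 1.9548], [0.0, 0.0, 0.0, 1.0]]
top [[485.22403740029284, 0.0, 312.9436322865069], [0.0, 485.22403740029284, 249.3324848289914], [0.0, 0.0, 1.0]] [[0.0011, -0.9998, -0.0201, 0.0396], [-0.9985, -0.0, -0.0552, 0.5568], [0.0552, 0.0201, -0.9983, 1.3266], [0.0, 0.0, 0.0, 1.0]]
{'clock': 0.1, 'joints': array([ 1.07862854e+00,  3.13376137e-01,  1.49833229e+00, -3.81883148e-05,
        1.33100410e+00, -2.23419008e-01]), 'qvel': array([ 0.00055288, -0.00103313, -0.00152989,  0.00128672,  0.00139001,
        0.00022609]), 'joint_efforts': array([ 1.95859669e-03, -4.12904048e+01, -2.60139048e+01, -2.10506068e-04,
        3.11216267e-03,  4.99083194e-05]), 'position': array([0.13930812, 0.50591349, 0.19951234]), 'ee_rot': array([-0.4286861 ,  0.56283066,  0.42833385,  0.56212097]), 'contact_force': array([-0.590111  , -0.55465127, -0.58862892]), 'ft_torque': array([-0.01093863,  0.01133498,  0.00197418]), 'finger_gap': 1.001689945126585}
```

View pics/scene0.png

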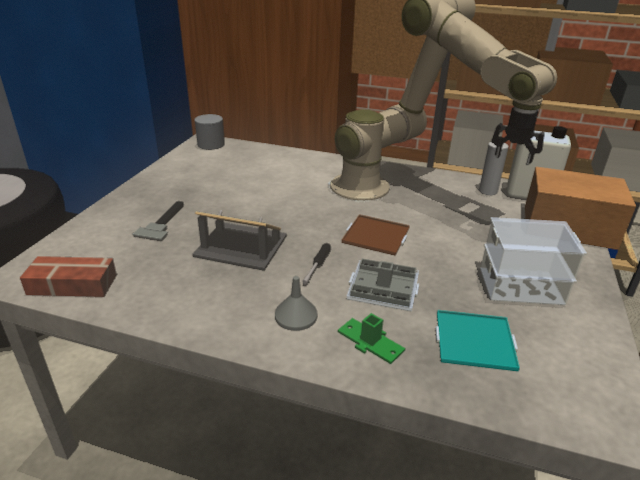

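View pics/top0.png

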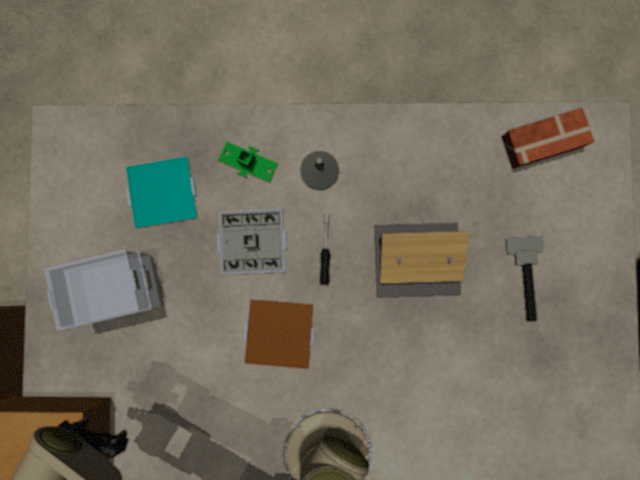

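The top view shows the grey holder in its liner at about (252,241). The rack is at (423,258), with pin pixels near (399,261) and (449,260). I'll make one enlarged composite of both.

```bash
cat > h.py <<'E'
import numpy as np,cv2
def load(n,i=0):
    return dict(np.load(f"{n}{i}.npz"))
def ray(f,px):
    R=f["view"][:3,:3];t=f["view"][:3,3]
    d=R.T@np.linalg.inv(f["mtx"])@np.array([px[0],px[1],1.]);return -R.T@t,d/np.linalg.norm(d)
def onz(f,px,z):
    c,d=ray(f,px);return c+d*(z-c[2])/d[2]
def two(f,p,g,q):
    a,d=ray(f,p);b,e=ray(g,q)
    s=np.linalg.lstsq(np.c_[d,-e],b-a,rcond=None)[0]
    x,y=a+d*s[0],b+e*s[1];return (x+y)/2,np.linalg.norm(x-y)
def proj(f,P):
    q=f["mtx"]@(f["view"][:3,:3]@np.asarray(P)+f["view"][:3,3]);return q[:2]/q[2]
E
python3 - <<'E'
import cv2,numpy as np
t=cv2.imread("pics/top0.png");s=cv2.imread("pics/scene0.png")
def c(im,x,y,w,h,k):return cv2.resize(im[y:y+h,x:x+w],None,fx=k,fy=k,interpolation=cv2.INTER_CUBIC)
A=c(t,210,200,80,80,4);B=c(t,370,215,110,80,4);C=c(s,340,250,80,60,4);D=c(s,190,205,110,60,4)
im=np.zeros((570,770,3),np.uint8)
im[:320,:320]=A;im[:320,325:765]=B;im[325:565,:320]=C;im[325:565,325:765]=D
im=cv2.convertScaleAbs(im,alpha=1.4,beta=15)
cv2.imwrite("pics/comp0.png",im)
E
```

```text
(no output)
```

View pics/comp0.png

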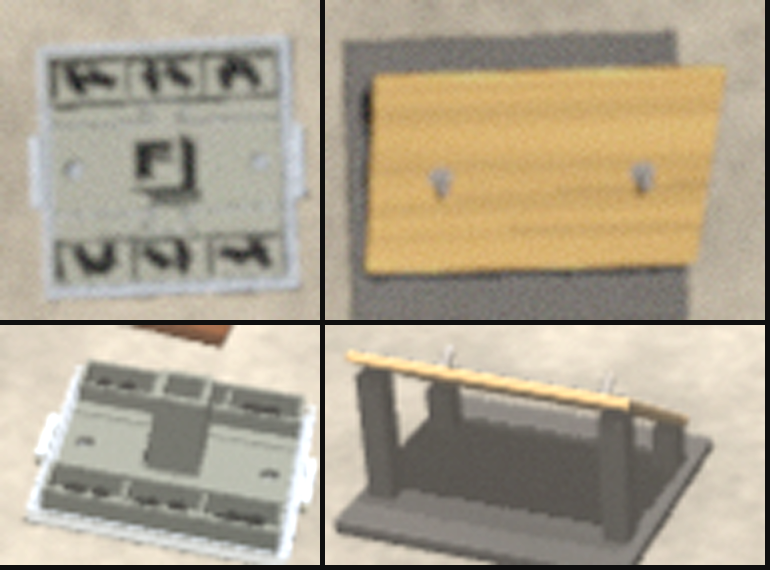

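```bash
python3 - <<'E'
from h import *
t,s=load("top"),load("scene")
print("cam",ray(t,(0,0))[0],ray(s,(0,0))[0])
# panel mask
hsv=cv2.cvtColor(t["frame"],cv2.COLOR_RGB2HSV)
m=np.zeros((480,640),np.uint8);m[215:300,365:485]=cv2.inRange(hsv,(10,70,60),(30,255,255))[215:300,365:485]
m2=cv2.morphologyEx(m,cv2.MORPH_CLOSE,np.ones((9,9)))
c=max(cv2.findContours(m2,0,1)[0],key=cv2.contourArea);q=cv2.approxPolyDP(c,5,True)[:,0];print("panel",q.tolist())
# level-edge line fits: columns 385..460
ys=[np.flatnonzero(m2[:,x]) for x in range(386,460)]
for nm,k in(("far",0),("near",-1)):
    p=np.polyfit(range(386,460),[y[k]+(-.5 if k==0 else .5) for y in ys],1)
    a,b=[onz(t,(x,np.polyval(p,x)),z) for x in(386,459) for z in[.095]]
    d=a-b;print(nm,p,"yaw",np.degrees(np.arctan2(-d[0],d[1])),onz(t,(423,np.polyval(p,423)),.13 if k==0 else .05))
def blobs(f,box,fn):
    x0,y0,x1,y1=box;im=f["frame"][y0:y1,x0:x1].astype(float);mm=fn(im).astype(np.uint8)
    n,l,st,ce=cv2.connectedComponentsWithStats(mm)
    for i in range(1,n):
        if st[i,4]>3:print(box,st[i,:5]+np.array([x0,y0,0,0,0]),ce[i]+[x0,y0])
for b in((392,250,406,270),(442,250,456,270)):
    blobs(t,b,lambda i:(i[...,0]-i[...,2])<45); x0,y0,x1,y1=b
    print((t["frame"][y0:y1,x0:x1,0].astype(int)-t["frame"][y0:y1,x0:x1,2]))
g=cv2.cvtColor(s["frame"],cv2.COLOR_RGB2GRAY)
print(g[206:224,296-85:308-80]); print(g[214:230,253:270])
g=cv2.cvtColor(t["frame"],cv2.COLOR_RGB2GRAY)
print(g[238:248,222:236]);print(g[235:246,268:282])
E
```

```text
cam [0.48276303 0.01290007 1.35582711] [1.72462884 0.36486573 0.87953363]
panel [[470, 232], [383, 233], [380, 283], [462, 280]]
far [-2.82710107e-02  2.43214772e+02] yaw 1.5888036601312654 [ 0.5961948 -0.2401865  0.13     ]
near [-3.18844872e-02  2.96092817e+02] yaw 1.9084195450082009 [ 0.46582357 -0.25514014  0.05      ]
(392, 250, 406, 270) [396 257   6   7  32] [398.59375 259.65625]
[[74 74 73 78 70 72 75 74 79 71 78 73 74 72]
 [71 74 73 72 79 73 71 71 72 75 76 77 71 76]
 [71 73 69 73 72 71 71 70 73 70 72 74 72 71]
 [72 72 70 68 74 72 74 71 69 73 74 73 70 73]
 [70 73 73 72 75 70 72 72 72 74 69 70 68 68]
 [75 70 71 71 72 67 64 63 70 73 70 69 72 69]
 [69 72 69 67 66 58 54 52 57 61 66 69 68 72]
 [66 73 69 66 53 37 30 30 34 50 60 68 67 70]
 [70 71 64 58 33 17 14 13 20 35 56 69 72 71]
 [70 70 70 49 27 12  9  8 17 33 53 69 74 75]
 [70 74 69 54 35 21 13  6 22 42 61 70 72 70]
 [75 74 68 64 51 32 16 12 26 48 68 74 72 72]
 [69 73 76 75 67 50 25 17 27 55 73 75 73 70]
 [74 74 76 73 72 64 39 29 40 60 69 72 70 68]
 [78 76 76 68 73 65 56 51 56 66 68 66 69 72]
 [76 73 71 74 72 69 71 64 66 71 72 
[... 4119 characters left out ...]
 115 114 116 116 115 116 115 114 112 118 117 118]]
[[117 114 119 116 115 117 117 116 115 114 114 111 117 126]
 [115 117 117 116 117 120 118 116 116 118 117 114 118 129]
 [114 119 117 118 114 112 115 114 116 118 116 119 119 123]
 [116 114 120 118 111 106 107 111 114 117 115 113 116 124]
 [116 114 114 115 108 103 112 119 120 121 115 113 115 119]
 [116 116 116 114 110 113 118 123 119 118 117 114 113 119]
 [117 118 115 112 110 115 121 120 115 112 118 114 113 122]
 [114 117 117 114 114 112 116 116 114 116 115 115 113 119]
 [118 118 116 117 113 114 114 115 113 116 113 114 105 120]
 [116 116 116 117 116 118 118 117 114 115 118 114 109 114]
 [117 118 119 119 116 114 115 117 118 115 116 114 111 119]]
```

```bash
python3 - <<'E'
from h import *
t,s=load("top"),load("scene")
a,b=onz(t,(228.0,242.2),.011),onz(t,(274.8,240.0),.011)
hc=(a+b)/2;d=a-b;hy=np.arctan2(-d[0],d[1]);print("holder",hc,"len",np.linalg.norm(d),"yaw",np.degrees(hy))
# liner from top: bright bluish rim
im=t["frame"].astype(int);m=((im[...,2]-im[...,0])>-3)&(im.sum(2)>250);m=m.astype(np.uint8);m[:195]=0;m[285:]=0;m[:,:210]=0;m[:,295:]=0
m=cv2.morphologyEx(m,cv2.MORPH_CLOSE,np.ones((5,5)))
c=max(cv2.findContours(m,0,1)[0],key=cv2.contourArea);r=cv2.minAreaRect(c);print("liner px",r,onz(t,r[0],.008))
S=np.sin(np.radians(35));C=np.cos(np.radians(35))
yaw=np.radians(1.75)
n=np.array([-S*np.cos(yaw),-S*np.sin(yaw),C])
P=[]
for px in((398.55,259.7),(449.05,258.3)):
    q=onz(t,px,.095+.0085*C);P.append(q-.0085*n);print("pin base",P[-1],"tip scene px",proj(s,P[-1]+.02*n),"base",proj(s,P[-1]), "tip top",proj(t,P[-1]+.02*n),"base",proj(t,P[-1]))
d=P[0]-P[1];print("pins len",np.linalg.norm(d),"yaw",np.degrees(np.arctan2(-d[0],d[1])));o=(P[0]+P[1])/2;print("origin",o)
print("tri tips",two(t,proj(t,P[0]+.02*n),s,(220.4,209.7)),two(t,proj(t,P[1]+.02*n),s,(261,216.2)))
def draw(im,f,off,k,c,y,pts):
    R=lambda p:c+np.array([p[0]*np.cos(y)-p[1]*np.sin(y),p[0]*np.sin(y)+p[1]*np.cos(y),p[2]])
    for p in pts:
        q=(proj(f,R(p))-off+.5)*k;cv2.circle(im,tuple(np.int32(q)),2,(0,0,255),-1)
k=6;out=[]
pts=[(x,y,.071) for x in(-.018,.018) for y in(-.018,.018)]+[(0,y,.011) for y in(-.065,.065)]+[(x,y,.011) for x in(-.03,.03) for y in(-.08,.08)]
for f,(x,y,w,h) in((t,(212,205,80,75)),(s,(345,255,75,55))):
    i=cv2.resize(f["frame"][y:y+h,x:x+w,::-1],None,fx=5,fy=5,interpolation=cv2.INTER_CUBIC)
    i=cv2.convertScaleAbs(i,alpha=1.4,beta=10)
    draw(i,f,np.array([x,y]),5,np.array([hc[0],hc[1],0]),hy,pts);out.append(cv2.copyMakeBorder(i,0,375-i.shape[0],0,400-i.shape[1],0))
cv2.imwrite("pics/ov.png",np.hstack(out))
E
```

```text
holder [0.58003703 0.21162161 0.011     ] len 0.1308420718872365 yaw 2.6721899449961715
liner px ((251.35162353515625, 241.45843505859375), (63.2175178527832, 68.6744384765625), 87.20729064941406) [0.57925338 0.21213657 0.008     ]
pin base [ 0.5301653  -0.18227414  0.095     ] tip scene px [260.22511076 216.51882428] base [259.00897537 223.13628279] tip top [399.2262115  262.15365913] base [398.05694697 257.91093834]
pin base [ 0.5338226  -0.31172752  0.095     ] tip scene px [220.19927191 209.71009094] base [218.98981564 216.20271076] tip top [450.12615093 260.7473775 ] base [448.26535565 256.51556541]
pins len 0.1295050308346289 yaw 1.61828083994323
origin [ 0.53199395 -0.24700083  0.095     ]
tri tips (array([ 0.54237027, -0.23383134,  0.13065424]), np.float64(0.11739636346146409)) (array([ 0.50576926, -0.25078458,  0.11006062]), np.float64(0.12356909693880054))
```

View pics/ov.png

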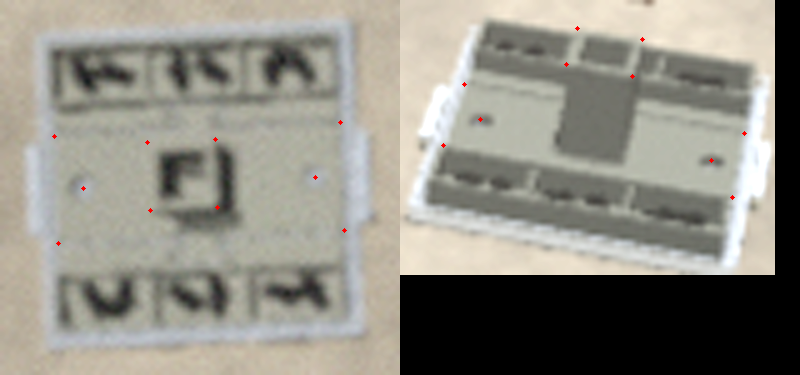

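The overlay agrees: the holes land on target in both views and the socket edges line up. Pins measure 129.5 mm apart against 130, and their projected tips match the scene view. The liner's yaw and centre match the holder's. Next I'll move in, grasp and watch the lateral force.

```bash
cat >> h.py <<'E'
from scipy.spatial.transform import Rotation as Rn
def quat(ap,jaw):
    ap=ap/np.linalg.norm(ap);return Rn.from_matrix(np.c_[ap,np.cross(jaw,ap),jaw]).as_quat()
HC=np.array([.5798,.2118,0.]);HY=np.radians(2.7)
hyv=lambda a:np.array([-np.sin(a),np.cos(a),0])
O=np.array([.5320,-.2470,.095]);PY=np.radians(1.68)
S,C=np.sin(np.radians(35)),np.cos(np.radians(35))
N=np.array([-S*np.cos(PY),-S*np.sin(PY),C])
E
python3 - <<'E'
from h import *
from bench import env,kinematics,monitor
for sg in(1,-1):
    qd=quat(np.array([0,0,-1.]),sg*hyv(HY));qp=quat(-N,sg*hyv(PY))
    for p,q in((HC+[0,0,.4],qd),(HC+[0,0,.031],qd),(O+.028*N,qp),(O+.2*N,qp)):
        j=kinematics.ik(p,q);print(sg,None if j is None else np.round(j,2))
print(env.hold_point_z)
E
```

```text
1 [ 0.16  0.53  0.68 -0.    1.94 -1.46]
1 [ 0.16  0.68  1.39 -0.    1.07 -1.46]
1 None
1 None
-1 [ 0.16  0.53  0.68 -0.    1.94  1.68]
-1 [ 0.16  0.68  1.39 -0.    1.07  1.68]
-1 [-0.89  0.28  1.93  0.8   0.69  0.08]
-1 [-1.12 -0.07  1.92  0.63  1.11  0.19]
0.0187
```

```bash
python3 - <<'E'
from h import *
from bench import env,kinematics,monitor,eyes
def st(l):
    s=monitor.sense();print(l,round(s["clock"],2),np.round(s["position"],4),"F",np.round(s["contact_force"],2),"T",np.round(s["ft_torque"],2),"gap",round(s["finger_gap"],3))
qd=quat(np.array([0,0,-1.]),-hyv(HY))
env.movel([.139,.506,.38],.3);st("up")
env.reach(HC+[0,0,.36],qd);st("over")
env.movel(HC+[0,0,.11],.3);env.movel(HC+[0,0,.031],.1,guard=6);st("down")
env.close_gripper(30);st("closed");env.hold(.3);st("settled")
for n in("scene","top"):
    np.savez(f"{n}1.npz",**eyes.grab_frame(n))
E
```

```text
up 0.85 [0.1389 0.5058 0.3783] F [-0.08  0.49 -0.73] T [-0.03  0.   -0.02] gap 0.999
over 2.77 [0.5794 0.2125 0.36  ] F [-0.37 -0.62 -0.91] T [-0.02 -0.03 -0.01] gap 1.0
down 4.69 [0.5803 0.2119 0.0318] F [-0.25  0.49 -0.6 ] T [ 0.   -0.02  0.01] gap 0.997
closed 5.21 [0.5801 0.2119 0.0314] F [-0.73  0.16  3.1 ] T [0.05 0.1  0.03] gap 0.41
settled 5.51 [0.58   0.2119 0.0314] F [0.   0.53 5.73] T [ 0.09  0.18 -0.02] gap 0.409
```

```bash
python3 - <<'E'
from h import *
from bench import env,kinematics,monitor,eyes
def st(l):
    s=monitor.sense();print(l,round(s["clock"],2),np.round(s["position"],4),"F",np.round(s["contact_force"],2),"T",np.round(s["ft_torque"],2),"gap",round(s["finger_gap"],3))
env.close_gripper(45);st("grip")
for z in(.034,.040,.055,.09):
    env.movel(HC+[0,0,z],.06);st(z)
env.movel(HC+[0,0,.2],.15);env.hold(.2);st("high")
for n in("scene","top"):
    f=eyes.grab_frame(n);np.savez(f"{n}2.npz",**f)
a,b=load("scene",2)["frame"][:,:,::-1],load("top",2)["frame"][:,:,::-1]
A=cv2.resize(a[150:330,300:480],None,fx=2.2,fy=2.2);B=cv2.resize(b[170:350,170:350],None,fx=2.2,fy=2.2)
cv2.imwrite("pics/lift.png",cv2.convertScaleAbs(np.hstack([A,B]),alpha=1.4))
E
```

```text
grip 5.83 [0.58   0.2119 0.0315] F [-0.76  1.    6.22] T [0.12 0.16 0.01] gap 0.405
0.034 6.08 [0.5796 0.2117 0.0337] F [-0.22  0.6  -1.12] T [-0.03 -0.   -0.01] gap 0.406
0.04 6.33 [0.58   0.2118 0.0404] F [ 0.85 -0.01 -1.87] T [-0.01  0.02  0.01] gap 0.406
0.055 6.72 [0.58   0.2118 0.0555] F [ 0.1  -0.33 -0.67] T [ 0.02 -0.02  0.04] gap 0.402
0.09 7.46 [0.5796 0.2118 0.0898] F [-0.39  0.02 -0.77] T [-0.01 -0.04  0.04] gap 0.403
high 8.54 [0.5795 0.2118 0.1992] F [-0.41  0.7  -1.14] T [ 0.   -0.01 -0.01] gap 0.402
```

View pics/lift.png

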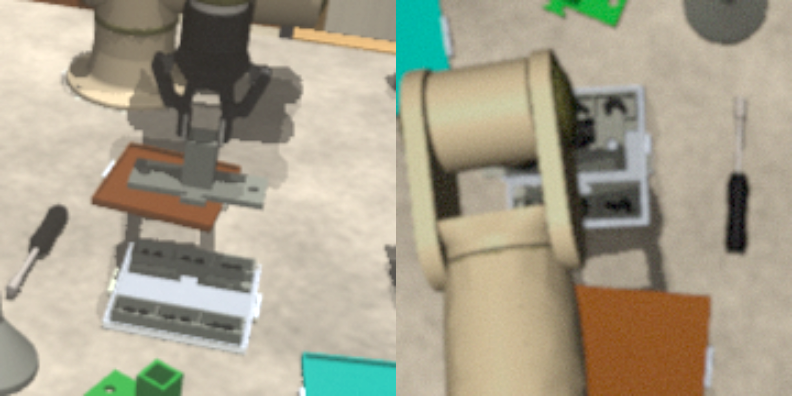

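The holder is lifted level and both trays are still in the liner. I'll check the grasp offset by projection, then approach the rack and stop just short of the pin tips.

```bash
python3 - <<'E'
from h import *
from bench import env,kinematics,monitor,eyes
def st(l):
    s=monitor.sense();print(l,round(s["clock"],2),np.round(s["position"],4),"F",np.round(s["contact_force"],2),"T",np.round(s["ft_torque"],2),"gap",round(s["finger_gap"],3))
s2=load("scene",2);tc=np.array([.5795,.2118,.1992])
for sg in(1,-1):print("hole crop px",(proj(s2,tc+sg*.065*hyv(HY)-[0,0,.02])-[300,150]+.5)*2.2-.5)
qp=quat(-N,-hyv(PY))
env.movel(HC+[0,0,.3],.3)
env.reach(O+.14*N,qp);st("far")
env.movel(O+.056*N,.12);env.hold(.2);st("near")
for n in("scene","top"):
    f=eyes.grab_frame(n);np.savez(f"{n}3.npz",**f)
a,b=load("scene",3)["frame"][:,:,::-1],load("top",3)["frame"][:,:,::-1]
A=cv2.resize(a[170:270,180:310],None,fx=6,fy=6,interpolation=2)[:,:780];B=cv2.resize(b[200:300,365:495],None,fx=3,fy=3,interpolation=2)
A=cv2.resize(A,None,fx=.65,fy=.65);w=780;im=np.zeros((600,780,3),np.uint8);im[:A.shape[0]][:,:A.shape[1]]=A;im2=B[:600-A.shape[0]];im[A.shape[0]:A.shape[0]+im2.shape[0],:B.shape[1]]=im2
cv2.imwrite("pics/near.png",cv2.convertScaleAbs(im,alpha=1.4))
E
```

```text
hole crop px [252.3131911  187.61879905]
hole crop px [143.62058366 170.56932783]
far 10.93 [ 0.4521 -0.249   0.2098] F [ 0.26 -0.57 -0.68] T [0.02 0.41 0.02] gap 0.403
near 11.98 [ 0.4998 -0.2482  0.1415] F [ 0.5   0.67 -1.49] T [-0.01  0.44 -0.02] gap 0.403
```

View pics/near.png

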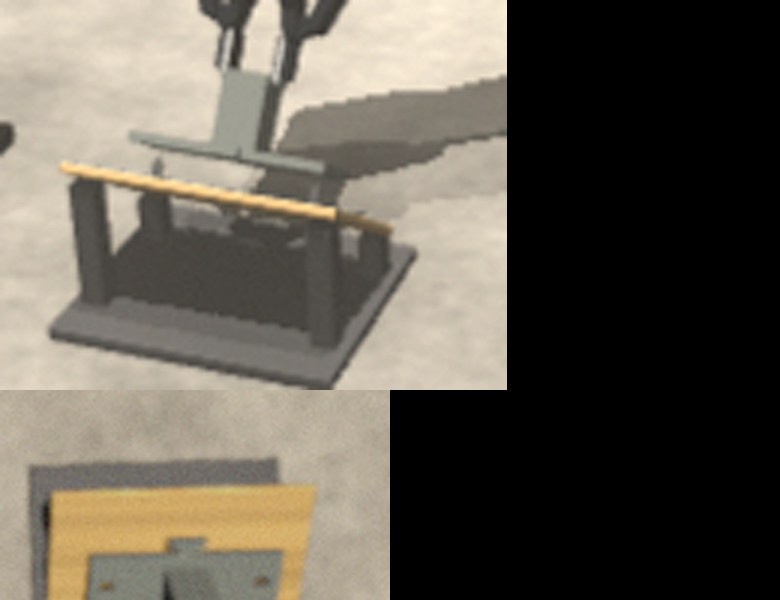

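In the top view both holes show in the plate, at about (400.6,265) and (452.3,263.5). I'll compare them with the projection and measure them precisely.

```bash
python3 - <<'E'
from h import *
t=load("top",3);im=t["frame"].astype(int)
tcp=np.array([.4998,-.2482,.1415])
P=[tcp-.020*N+sg*.065*hyv(PY) for sg in(1,-1)]
print("pred plate-top hole px",[proj(t,p) for p in P],"underside",[proj(t,p-.008*N) for p in P])
g=cv2.cvtColor(t["frame"],cv2.COLOR_RGB2GRAY)
for x,y in((400,265),(452,263)):
    x0,y0=x-6,y-6;d=(im[...,0]-im[...,2])[y0:y0+13,x0:x0+13];print(x0,y0);print(d)
    w=np.clip(d-12,0,None)*(np.hypot(*(np.mgrid[:13,:13]-6))<5)
    gy,gx=np.mgrid[:13,:13];print("cen",(w*gx).sum()/w.sum()+x0,(w*gy).sum()/w.sum()+y0)
E
```

```text
pred plate-top hole px [array([400.21989838, 265.69249732]), array([451.90849316, 264.21588391])] underside [array([399.73965955, 263.94220876]), array([451.14177301, 262.47032786])]
394 259
[[47 13  7  3  2  8  8  7 12  4  8  7  6]
 [41 12  9 10  8  3 10  7  8  8  6  6  6]
 [33 10  7  6  8  8  5  9  7  4  6 11  4]
 [31  8 10  9  6 11  6  5  8  7  6  6 12]
 [28  6  7 11 11 15 14 14 12 11  9  6  3]
 [30 10  5 11 22 32 36 26 15  7  6 10  5]
 [26  8  6 10 20 32 39 25 13  7  8 10  7]
 [25  6  9  6 14 18 15 11 12 10  6  7  4]
 [18  4  6  5  9  8 11  8 11  8  7  3  7]
 [13  5  6  5  7  7  6  7  7  8 12 10 10]
 [16  9  8  9  6  9  5  6  6  7  8  8  8]
 [11  6  7  9  6  7  7  8 10  6  7  6  7]
 [15  5  7  8  8 11 10  7  8  9 10  6  7]]
cen 399.67088607594934 264.53164556962025
446 257
[[ 6  7  8  9  7  6  7  3  8  4  6 11 23]
 [ 9  7 11  7  7  8  9 11  7  6  4 10 22]
 [10  5  5  8  6  9  7  8  6  7  8  7 30]
 [ 7  8  9  8  5 11  4  9  8  4  6 12 35]
 [ 9  7  5  9  5 11 10  9  3  8  5 15 39]
 [ 8 11  7  5 11 15 19  8  7  5  8 14 41]
 [ 6  3 10 11 15 25 24 18 10  5  6 21 47]
 [ 7  7  8 13 18 24 18 14  6  8  8 17 49]
 [ 8  5  9  8 10 11  5 12 10  6 11 24 49]
 [ 6  9  7  8  6 10  9 10  5  9 10 31 57]
 [ 6  4  9  8  6 11 11  9 12  8 12 36 57]
 [ 9  7  7  4  6  6  6  5  5  8 20 41 69]
 [ 4 10  6  7 11  8  8  6  4  7 17 45 65]]
cen 451.4225352112676 263.23943661971833
```

Holes sit within 0.3 px (under 1 mm) of the prediction, so the alignment is good and I'll insert under guard.

```bash
python3 - <<'E'
from h import *
from bench import env,kinematics,monitor,eyes
def st(l):
    s=monitor.sense();p=s["position"]-O;F=s["contact_force"];u=np.cross(hyv(PY),N)
    print(l,round(s["clock"],2),"n,u,y",np.round([p@N,p@u,p@hyv(PY)],4),"F",np.round([F@N,F@u,F@hyv(PY)],2),"T",np.round(s["ft_torque"],2),"gap",round(s["finger_gap"],3))
for d in(.046,.040,.034,.030,.0265):
    h=env.movel(O+d*N,.03,guard=9);st((d,h))
    if h:break
f=eyes.grab_frame("top");np.savez("top4.npz",**f);np.savez("scene4.npz",**eyes.grab_frame("scene"))
E
```

```text
(0.046, False) 12.57 n,u,y [ 0.0458 -0.0001  0.0001] F [-1.9   0.51 -0.14] T [-0.04  0.41 -0.05] gap 0.402
(0.04, False) 12.92 n,u,y [ 0.0398 -0.0002  0.0001] F [-0.75 -0.36 -0.22] T [-0.08  0.54  0.01] gap 0.403
(0.034, False) 13.27 n,u,y [ 0.0338 -0.0001  0.0001] F [-1.37 -1.44  0.5 ] T [-0.13  0.5   0.03] gap 0.403
(0.03, True) 13.47 n,u,y [ 0.0303 -0.0003 -0.0003] F [ 5.46 -1.71 -0.94] T [-0.02  0.57  0.01] gap 0.405
```

```bash
python3 - <<'E'
from h import *
from bench import env,kinematics,monitor,eyes
def st(l):
    s=monitor.sense();p=s["position"]-O;F=s["contact_force"];u=np.cross(hyv(PY),N)
    print(l,round(s["clock"],2),"n,u,y",np.round([p@N,p@u,p@hyv(PY)],4),"F",np.round([F@N,F@u,F@hyv(PY)],2),"T",np.round(s["ft_torque"],2),"gap",round(s["finger_gap"],3))
for d in(.0295,.0285,.0275):
    h=env.movel(O+d*N,.02,guard=10);env.hold(.15);st((d,h))
    if h:break
np.savez("top4.npz",**eyes.grab_frame("top"));np.savez("scene4.npz",**eyes.grab_frame("scene"))
a,b=load("scene",4)["frame"][:,:,::-1],load("top",4)["frame"][:,:,::-1]
A=cv2.resize(a[180:250,190:290],None,fx=8,fy=8,interpolation=2)[:560,:800]
cv2.imwrite("pics/ins.png",cv2.convertScaleAbs(A,alpha=1.4))
E
```

```text
(0.0295, False) 13.97 n,u,y [ 0.0302 -0.0004 -0.0003] F [22.72 -8.8   1.68] T [0.21 1.82 0.14] gap 0.408
(0.0285, False) 14.38 n,u,y [ 0.0301 -0.0003 -0.0003] F [ 43.   -15.36   4.1 ] T [0.68 2.76 0.48] gap 0.406
(0.0275, False) 14.78 n,u,y [ 0.0295  0.0002 -0.0003] F [ 48.3  -14.1    5.03] T [0.84 2.59 1.02] gap 0.406
```

View pics/ins.png

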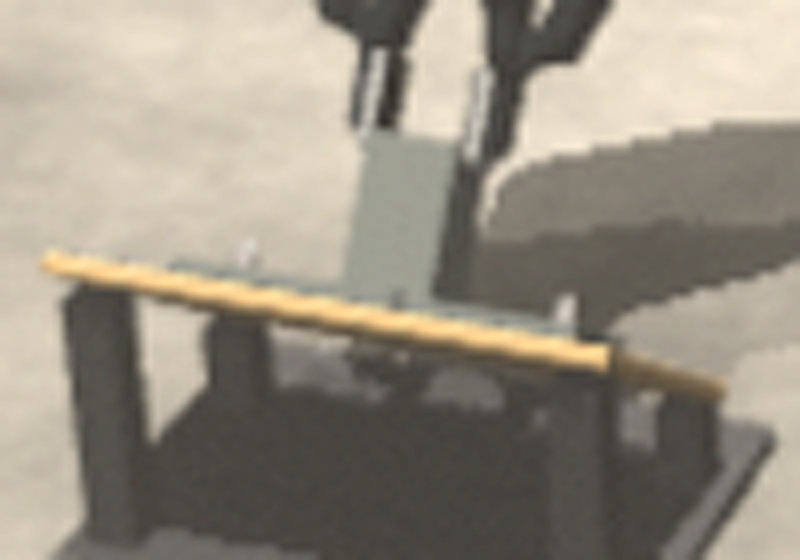

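Both pins stick out through the plate, and the motion stops hard at about 30 mm, so it is seated. I'll relieve the press, release and retract along the normal.

```bash
python3 - <<'E'
from h import *
from bench import env,kinematics,monitor,eyes
def st(l):
    s=monitor.sense();p=s["position"]-O;F=s["contact_force"];u=np.cross(hyv(PY),N)
    print(l,round(s["clock"],2),"n,u,y",np.round([p@N,p@u,p@hyv(PY)],4),"F",np.round([F@N,F@u,F@hyv(PY)],2),"gap",round(s["finger_gap"],3))
env.movel(O+.0300*N,.02);env.hold(.2);st("relieved")
env.release();env.hold(.2);st("open")
env.movel(O+.15*N,.12);st("back")
env.movel(O+.15*N+[-.05,0,.12],.2);
env.set_joints(np.array(monitor.sense()["joints"])+[-.6,0,0,0,0,0]);st("clear")
for n in("scene","top"):np.savez(f"{n}5.npz",**eyes.grab_frame(n))
a,b=load("scene",5)["frame"][:,:,::-1],load("top",5)["frame"][:,:,::-1]
A=cv2.resize(a[190:250,185:295],None,fx=3.6,fy=3.6,interpolation=2);B=cv2.resize(b[220:300,370:480],None,fx=3.6,fy=3.6,interpolation=2)
im=np.zeros((290+300,792,3),np.uint8);im[:216,:396]=A;im[:288,396:]=B
D=cv2.resize(b[100:380,20:560],None,fx=1.07,fy=1.07);im[290:290+D.shape[0],:D.shape[1]]=D[:300,:792]
cv2.imwrite("pics/fin.png",cv2.convertScaleAbs(im,alpha=1.4))
E
```

```text
relieved 15.35 n,u,y [ 0.03    0.0001 -0.0003] F [ 4.96 -1.12 -2.37] gap 0.402
open 16.1 n,u,y [0.03 0.   0.  ] F [-0.28 -0.58  0.3 ] gap 1.0
back 17.25 n,u,y [ 0.1496 -0.0003  0.0002] F [ 0.09 -0.71  0.07] gap 0.997
clear 19.07 n,u,y [ 0.3987 -0.1484 -0.1717] F [-0.05 -0.35 -0.27] gap 1.002
```

View pics/fin.png

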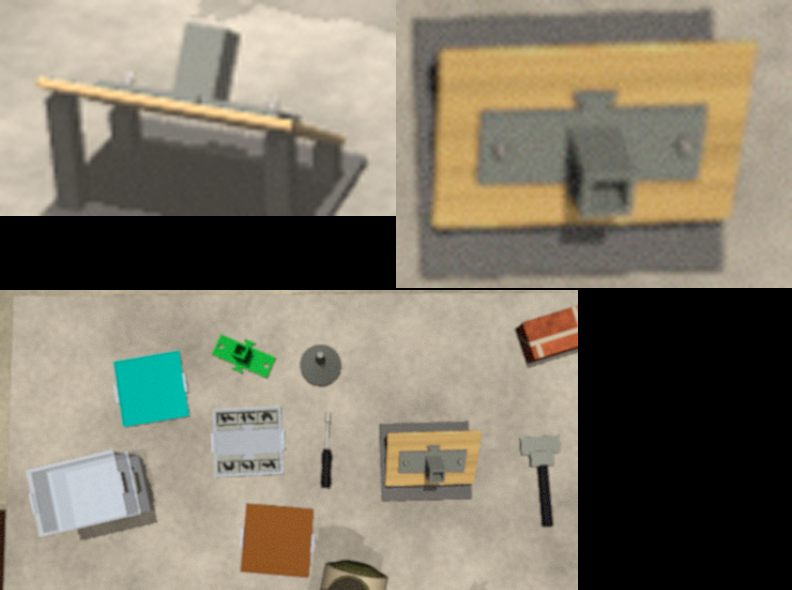

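The holder hangs flat with both pins through its holes, socket outward. One numeric check that nothing else shifted, then I'll hand in.

```bash
python3 - <<'E'
from h import *
from bench import job
a,b=[cv2.cvtColor(load("top",i)["frame"],cv2.COLOR_RGB2GRAY) for i in(0,5)]
for n,(x,y,w,h) in dict(trayA=(222,211,60,15),trayB=(222,258,60,15),driver=(316,212,18,76),funnel=(298,148,44,44),scraper=(502,232,46,92),bins=(44,248,125,85)).items():
    r=cv2.matchTemplate(b[y-4:y+h+4,x-4:x+w+4],a[y:y+h,x:x+w],cv2.TM_CCOEFF_NORMED);print(n,np.array(cv2.minMaxLoc(r)[3])-4,r.max())
job.hand_in()
E
```

```text
trayA [0 0] 0.9917123
trayB [0 0] 0.992396
driver [0 0] 0.99502975
funnel [0 0] 0.99411225
scraper [0 0] 0.993638
bins [0 0] 0.9945299
the job is handed in; nothing more can be done
```

The nut-driver holder is hanging on the sloped rack with both pins through its holes and the socket facing outward. I have handed the job in. The robot's clock was at about 19 s of the 51 s allowed.

I gripped the socket across its y walls and lifted it straight up out of the trays. I then slid it onto the pins along the panel normal under a force guard, released it and backed away.

**Last checks:**
- **Seating:** the final pictures show the plate lying flat, and the gripper is clear, with wrist force about zero.
- **Neighbours:** image matching found no shift, to the whole pixel (about 2.7 mm), for the two trays, driver, funnel, scraper and bins. Match scores were above 0.99.

**One small disagreement:** the push stopped hard about 1.5 to 2 mm short of where I calculated fully home. That is about the calibration tolerance plus some uncertainty in the grasp height. The wrist force reached about 50 N there, below the 120 N limit, and I eased off before letting go.

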